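# Slide the glued candlestick into its curing bay

## Task

The glue between the foot and the shaft of the red stone candlestick is still wet, so it must not be gripped, picked up or touched above its foot: push it by the foot, so that it slides upright along the slab, through the open mouth of the wooden curing bay until it stands wholly inside. Then push the bay's yellow gate bar by its steel post fully across the mouth, and back away. Leave everything else on the slab where it is.

Things in the scene. Friction and masses are not known exactly. Their poses are not given: they have to be found in the camera images.
- candlestick_red: Red polished stone candlestick to push, 230 mm tall, 0.5 to 0.8 kg, loose. Foot: cylinder 72 mm across, 28 mm high, the only part to touch. Above: flare 48 mm across shrinking to a 22 mm shaft, cup 40 mm across from 198 mm up. Origin: centre of underside, z up. Friction about 0.6; pushed on the foot it does not tip. A tool leaning back from it clears shaft and cup; two fingertips 40 mm apart steer it well.
- candlestick_grey: A pale grey stone candlestick of the very same shape and size, loose; to be left alone. Origin: centre of the underside.
- bay: Curing bay fixed to the slab: three wooden battens, 25 mm high, 14 mm thick, round a green square, no floor or step. Inside 116 mm wide (y), 120 mm deep (x). Origin: on the slab, centre of the inside. x points inward from mouth to back: side battens run from x = -60 (mouth) to +60 mm, inner faces at y = +58 and -58 mm; back batten's inner face at x = +60 mm.
- gate_bar (a joint): Yellow gate bar sliding along the bay's -y in front of the mouth: 0 fully open, 0.145 m fully across (end stop). Stays where left; friction about 1.5 N. Bar 130 mm long (y), 12 mm thick (x), top at 20 mm height; its middle is at x = -72 mm, y = 145 mm minus the joint value in the bay's frame: open, it lies to the +y side of the mouth.
- gate_post (a point): Centre of the top of the gate bar's upright round steel post, 18 mm across, top at 50 mm height, joined to the bar by a short yellow arm (16 mm wide, top at 18 mm height). In the bay's frame it is at x = -102 mm, y = 120 mm minus the joint value; push it towards the bay's -y to shut the gate.
- sealer_bottle: Amber bottle with black cap, 66 mm across, 190 mm tall, loose; to be left alone. Origin: centre of the underside.
- mallet: Wooden mallet lying flat, 255 mm long along its x, head (at +x) 65 x 100 x 60 mm, loose; to be left alone. Origin: on the slab under its middle.
- chisel: Steel chisel lying flat, 195 mm long along its x, 12 mm high, loose; to be left alone. Origin: on the slab under its middle.
- polishing_block: Yellow polishing block, 60 x 110 x 30 mm, loose; to be left alone. Origin: centre of the underside.
- grinder: Red angle grinder lying on its disc, 260 mm long along its x, about 75 mm high, loose; to be left alone. Origin: on the slab under its middle.

How it is judged:
By the outcome, as a careful person would: the job done as asked, in the order asked, and still so for the second after the job is handed in, with the robot touching nothing.
It also fails if it takes over 72 s, if anything falls off the work surface, if the arm or the gripper's body presses on something with over 40 N, if the wrist force passes 120 N, or if a joint passes its speed limit or range.

## Robot

A 6-joint arm with a two-finger parallel gripper is mounted at the origin on the work surface. World frame = base frame: x ahead of the robot, y to its left, z up, the work surface at z = 0. Lengths are in m, angles in rad, forces in N, time in s.
With the tool pointing down it reaches from about 0.3 to 0.875 m from the base axis. Payload 6.4 kg.
Tool frame: the origin (TCP) lies midway between the tips of the shut fingers; the grasp point (between the pads) lies 19 mm behind it (ctrl.pinch_z is the distance from the TCP to the grasp point, in m); z points along the fingers, y is the line along which they close (so a half turn about z gives the same grasp; the last joint's range is limited). The gripper opens to 85 mm and grips with 20 to 120 N. Pads are 22 mm wide; open, the fingers measure 114 mm over their backs; the gripper's body (76 mm by 85 mm) begins 54 mm behind the grasp point. The pads swing forward as they close: fully open they stand 13 mm farther back than shut.
Start: joints at [-1.324, 0.181, 1.607, -0, 1.354, -0.206], TCP at [0.252, -0.517, 0.231] pointing down, gripper open.
Joint ranges: [-2.99, 2.99], [-0.89, 2.07], [0.3, 2.58], [-1.14, 4.28], [0, 2.63], [-3.12, 3.12]. Speed limits (rad/s): [2.57, 2.57, 3.01, 3.14, 3.14, 3.14].

## Interface

Orientations are given as a unit quaternion [w, x, y, z].
In Python, from bench import ctrl gives the robot as it stands.
- The arm moves only by the tool apply_moves, never from a script. Its argument "moves" is a list of rows, each an object with "jaw": the opening, from 0 (shut) to 1 (fully open); "offset": the shift along the tool's x, y, z in mm, a list of three; "rot": the turn, a rotation vector about the tool's x, y, z in degrees, a list of three. In form: [{"jaw": jaw, "offset": [dx, dy, dz], "rot": [ax, ay, az]}, ...]. A call has exactly 5 rows; each row shifts and turns the commanded pose from where the row before left it, along the tool's axes as they then stand; what a row does not reach is not made up. A row lasts 1/8 s, in which the tool goes at most 62.5 mm and 10.7 degrees, less where a joint would pass 70% of its speed; a pose out of reach is approached as far as the arm can. A call is refused whole if a number of a shift passes 62.5 or a number of a turn 10.7, either way. A call with a gripper value outside its range is refused whole. The fingers move at their own pace and stop on an object; the grip force is fixed at half the most. Time passes only in rows, so rows that do not move let the fingers close, or fill a call up. It gives the time, the measured TCP pose, the force, the opening and the grip force at its end, in the units of the state.
- ctrl.get_obs(): the state, without advancing time (a new reading comes with each control period).
- ctrl.camera(name): name is "scene" or "side" or "wrist"; returns (picture, depth): 400x640x3 uint8, red, green, blue; 400x640 float32, m along the optical axis (not along the pixel's ray), 0 where there is no reading.
- ctrl.camera_params(name): a dict with "K" (3x3 intrinsics, pixels), "cam_to_world" (4x4, takes a point from camera to world coordinates); the wrist camera has in their place "mount" (4x4, takes a point from camera to tool coordinates, whose origin is the TCP and whose axes are the flange's). Camera axes: x right, y down, z forward; pixel columns grow to the right and rows downward; lengths in m; the calibration is good to about 2 mm. A picture is of the moment at which its call begins: read the wrist's pose just before it. camera_params takes no time and is no camera call.
- ctrl.hand_in(): hands the job in; it is judged then, once.
Trained networks look in the newest picture that a camera, given by its name, has taken for a name from the list of things; names that differ only in an ending like _2 or _b are one class to them, and where a whole thing is asked for, a point or a joint stands for the part that bears it (a point fixed in the world has none). Each returns a list of dicts, best first, with "score" (0 to 1); they miss things now and then, are a little off and sometimes report something else, mostly with a low value. They report only what shows in the picture. A call takes as long as a camera call.
- ctrl.outline_of(camera, target): "region" (400x640 bool, what is visible of it) and "position" ([column, row] in pixels, amid what is visible of it).
The state is a dict: "time_s": time; "q": joint angles; "dq": joint speeds; "joint_efforts": joint torques, N m; "eef_pos": TCP position; "eef_rot": TCP orientation; "wrist_force": force on the tool from outside, world axes, zero at the start; "torque": the same for the moment, N m; "opening": opening from 0.0 (shut) to 1.0 (fully open); "grasp_force": force on a finger pad.
Only numpy, scipy, OpenCV 4.12 (cv2) and the standard library are available. Lean on these libraries where they do the work, as an engineer would, in place of code of your own. Each camera call takes 0.05 s, during which the arm holds its last target. There are 200 camera calls.

## Working session

There is one attempt and no reset: what is moved stays moved. The work goes in short steps, Python scripts to look and compute and a tool call to move; the robot and the scene stay as the last step left them, time stands still between calls to the robot, and variables do not carry over. Pictures are saved under pics/ and viewed, at most 10 in all, crops included, and the job is handed in when it is done.

Besides the shell and the picture viewer there is one more tool, called by a JSON object that holds its "op" and its "data". apply_moves: Moves the arm, as the interface text tells. Its arguments: {"type":"object","properties":{"moves":{"type":"array"}},"required":["moves"]}

```bash
mkdir -p pics; cat > h.py <<'E'
import numpy as np, cv2
from bench import ctrl
def pts(name, mask, dep):
    p=ctrl.camera_params(name); K=np.array(p["K"]); T=np.array(p["cam_to_world"])
    v,u=np.nonzero(mask&(dep>0)); z=dep[v,u]
    P=np.c_[(u-K[0,2])/K[0,0]*z,(v-K[1,2])/K[1,1]*z,z]
    return P@T[:3,:3].T+T[:3,3]
def save(n,im): cv2.imwrite("pics/"+n,im[:,:,::-1])
E
python3 - <<'E'
from h import *
np.set_printoptions(precision=3,suppress=True)
print(ctrl.get_obs()["eef_pos"],ctrl.get_obs()["eef_rot"])
for c in ["scene","side"]:
    im,d=ctrl.camera(c); save(c+"0.png",im); np.savez(c+"0.npz",im=im,d=d)
    for n in ["candlestick_red","candlestick_grey","bay","gate_bar","gate_post","sealer_bottle","mallet","chisel","polishing_block","grinder"]:
        for r in ctrl.outline_of(c,n)[:2]:
            P=pts(c,r["region"],d)
            if len(P)<5: continue
            print(c,n,round(r["score"],2),np.round(r["position"]),len(P),"lo",np.percentile(P,2,axis=0),"hi",np.percentile(P,98,axis=0))
E
```

```text
[ 0.251 -0.516  0.23 ] [-0.001  0.974  0.224 -0.   ]
scene candlestick_red 0.66 [307. 182.] 769 lo [ 0.49  -0.135  0.006] hi [ 0.544 -0.074  0.232]
scene candlestick_grey 0.73 [257. 264.] 947 lo [ 0.737 -0.31   0.007] hi [ 0.795 -0.25   0.232]
scene bay 0.9 [405. 193.] 2002 lo [ 0.441  0.137 -0.004] hi [0.69  0.288 0.029]
scene gate_bar 0.51 [380. 170.] 186 lo [0.407 0.127 0.004] hi [0.522 0.179 0.051]
scene gate_post 0.68 [380. 174.] 222 lo [0.411 0.127 0.001] hi [0.522 0.182 0.051]
scene sealer_bottle 0.92 [460. 147.] 872 lo [0.473 0.379 0.003] hi [0.525 0.436 0.19 ]
scene sealer_bottle 0.2 [407. 199.] 1931 lo [ 0.439  0.137 -0.004] hi [0.69  0.286 0.029]
scene mallet 0.78 [440. 246.] 1609 lo [ 0.741  0.055 -0.   ] hi [0.835 0.296 0.063]
scene chisel 0.75 [338. 259.] 368 lo [ 0.75  -0.16  -0.002] hi [0.785 0.026 0.015]
scene polishing_block 0.67 [220. 188.] 667 lo [ 0.39  -0.439  0.   ] hi [ 0.467 -0.329  0.034]
scene grinder 0.78 [174. 225.] 2406 lo [ 0.459 -0.652  0.003] hi [ 0.661 -0.425  0.071]
side candlestick_red 0.91 [351. 200.] 997 lo [ 0.476 -0.132  0.004] hi [ 0.539 -0.06
[... 258 characters left out ...]
[0.683 0.295 0.032]
side gate_bar 0.66 [336. 283.] 478 lo [0.401 0.133 0.003] hi [0.52  0.186 0.052]
side gate_bar 0.58 [367. 137.] 1500 lo [ 0.44  -0.631  0.007] hi [ 0.656 -0.417  0.074]
side gate_post 0.58 [329. 284.] 486 lo [0.403 0.133 0.002] hi [0.52  0.186 0.051]
side sealer_bottle 0.61 [287. 344.] 1709 lo [0.458 0.4   0.014] hi [0.517 0.446 0.192]
side mallet 0.71 [213. 272.] 2089 lo [0.735 0.061 0.   ] hi [0.83  0.304 0.064]
side chisel 0.76 [261. 212.] 237 lo [ 0.747 -0.157  0.001] hi [0.783 0.032 0.018]
side polishing_block 0.91 [400. 174.] 440 lo [ 0.395 -0.431  0.009] hi [ 0.462 -0.323  0.037]
side grinder 0.92 [367. 135.] 1564 lo [ 0.439 -0.638  0.005] hi [ 0.656 -0.418  0.074]
```

```bash
cat > fit.py <<'E'
from h import *
from scipy.optimize import minimize
np.set_printoptions(precision=4,suppress=True)
full=np.ones((400,640),bool)
res=[]
for c in ["scene","side"]:
    z=np.load(c+"0.npz"); A=pts(c,full,z["d"])
    B=A[(A[:,2]>.019)&(A[:,2]<.031)&(A[:,0]>.49)&(A[:,0]<.74)&(A[:,1]>.12)&(A[:,1]<.33)][:,:2]
    # drop bar: handled by distance clipping
    def dist(p,P):
        ca,sa=np.cos(p[2]),np.sin(p[2]); q=(P-p[:2])@np.array([[ca,-sa],[sa,ca]])
        def box(cx,cy,hx,hy):
            dx=np.maximum(abs(q[:,0]-cx)-hx,0);dy=np.maximum(abs(q[:,1]-cy)-hy,0); return np.hypot(dx,dy)
        return np.minimum.reduce([box(0,65,60,7),box(0,-65,60,7),box(67,0,7,72)])
    f=lambda p:np.minimum(dist(np.array([p[0],p[1],p[2]]),B*1000),15).__pow__(2).mean()
    best=min((minimize(f,[600,215,t],method="Nelder-Mead",options=dict(maxiter=2000)) for t in np.radians([70,85,100,115])),key=lambda r:r.fun)
    print(c,"bay",best.x,np.degrees(best.x[2]),best.fun,len(B))
    P=A[(A[:,2]>.044)&(A[:,2]<.056)&(A[:,0]>.38)&(A[:,0]<.48)&(A[:,1]>.1)&(A[:,1]<.2)]
    print(" post",len(P),P.mean(0))
    b=best.x; ca,sa=np.cos(b[2]),np.sin(b[2]);print(" post pred",b[:2]+np.array([[ca,-sa],[sa,ca]])@[-102,120])
    for n,s in (("red",(.44,.58,-.17,-.03)),("grey",(.70,.83,-.34,-.21))):
        P=A[(A[:,0]>s[0])&(A[:,0]<s[1])&(A[:,1]>s[2])&(A[:,1]<s[3])]
        for lo,hi,r in((.006,.026,.036),(.1,.19,.011),(.202,.225,.020)):
            Q=P[(P[:,2]>lo)&(P[:,2]<hi)][:,:2]
            g=lambda x:np.minimum(abs(np.hypot(*(Q-x).T)-r),.01).mean()
            t=np.array(ctrl.camera_params(c)["cam_to_world"])[:2,3]; m=Q.mean(0); u=(m-t)/np.linalg.norm(m-t)
            o=minimize(g,m+u*r*.7,method="Nelder-Mead"); print(" ",n,lo,len(Q),o.x,o.fun)
E
python3 fit.py; python3 -c "
import cv2;a=cv2.imread('pics/scene0.png');cv2.imwrite('pics/s0.png',cv2.resize(a[100:330,130:530],(800,460)))"
```

```text
scene bay [609.6398 211.255    1.3879] 79.52070423709972 7.898418094747567 526
 post 7 [0.4755 0.1364 0.049 ]
 post pred [473.0895 132.7819]
  red 0.006 92 [ 0.5079 -0.1037] 0.001843150214782973
  red 0.1 133 [ 0.5093 -0.1037] 0.0016134778952069456
  red 0.202 74 [ 0.5078 -0.1034] 0.0010715718508831713
  grey 0.006 123 [ 0.7604 -0.2812] 0.0026959128647134835
  grey 0.1 132 [ 0.7613 -0.281 ] 0.001218445060527968
  grey 0.202 76 [ 0.7609 -0.281 ] 0.000617135762708728
side bay [608.0865 214.8158   1.3983] 80.11763570309853 23.656501688251172 878
 post 20 [0.4756 0.1384 0.049 ]
 post pred [472.3612 134.9244]
  red 0.006 169 [ 0.509  -0.1038] 0.003586345647544268
  red 0.1 203 [ 0.5089 -0.1017] 0.0017921186074501526
  red 0.202 98 [ 0.5092 -0.1032] 0.0013352809298797076
  grey 0.006 141 [ 0.7619 -0.2802] 0.0040231869399152
  grey 0.1 167 [ 0.7615 -0.2788] 0.0020953187892079716
  grey 0.202 78 [ 0.7628 -0.2802] 0.0016885276670287142
```

View pics/scene0.png

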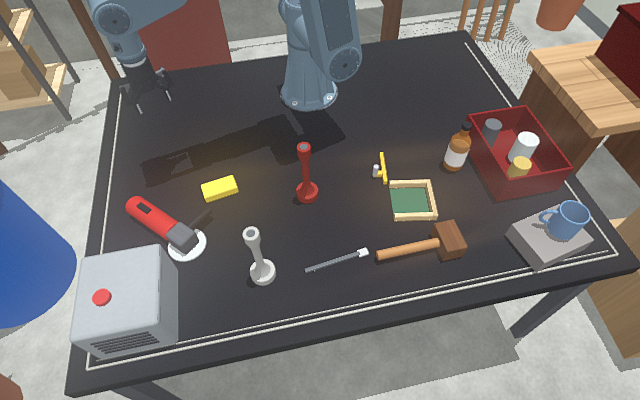

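View pics/side0.png

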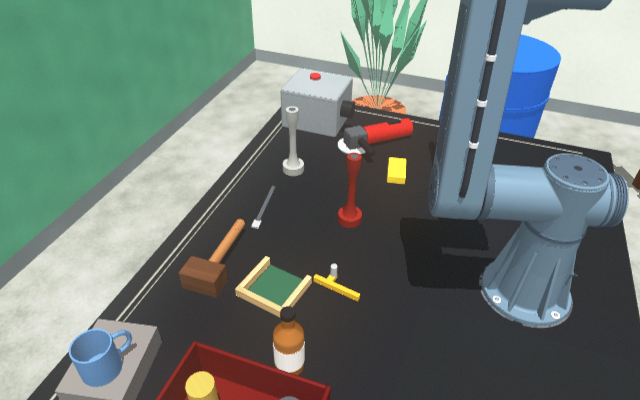

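The scene picture shows the red candlestick's foot at about (307,192) and the bay around (412,200), with its mouth open to the left. The gate post is at (376,170). The side view agrees. The bay comes out at about (0.609, 0.213) with yaw 80°, and the red candlestick at (0.509, -0.1035). Next I plan the approach.

```bash
cat >> h.py <<'E'
from scipy.spatial.transform import Rotation as Rn, Slerp
BAY=np.array([.609,.213]); BY=np.radians(79.8)
bx=np.array([np.cos(BY),np.sin(BY)]); by=np.array([-bx[1],bx[0]])
def w(x,y): return BAY+bx*x/1000+by*y/1000
def tob(p): d=(np.asarray(p)[:2]-BAY)*1000; return np.array([d@bx,d@by])
def Rlean(head,a):
    u=np.array([np.cos(head),np.sin(head),0]); z=u*np.sin(a)-np.array([0,0,np.cos(a)])
    y=np.array([u[1],-u[0],0]); return Rn.from_matrix(np.c_[np.cross(y,z),y,z])
def cur():
    o=ctrl.get_obs(); q=o["eef_rot"]; return np.array(o["eef_pos"]),Rn.from_quat([q[1],q[2],q[3],q[0]]),o
def plan(tp,tR,n,start=None):
    p,R,o=cur()
    if start: p,R=start
    rv=(R.inv()*tR).as_rotvec(); s=Rn.from_rotvec(rv/n); step=(np.asarray(tp)-p)/n
    print("rot/row",np.round(np.degrees(rv)/n,2)); 
    for i in range(n): print(i,np.round(R.inv().apply(step)*1000,1)); R=R*s
    return p,R
E
python3 - <<'E'
from h import *
c=np.array([.509,-.1035]); print(tob(c), tob([.4735,.136]))
h=np.arctan2(*(BAY-c)[::-1]);u=np.array([np.cos(h),np.sin(h)]);print(np.degrees(h))
plan([*(c-u*.13),.15],Rlean(h,np.radians(40)),10)
E
```

```text
[-329.20638395   42.37224049] [-99.77804413 119.72297988]
72.46576816833861
rot/row [ 1.62  3.77 -4.46]
0 [ 32.3 -16.5   8.1]
1 [ 32.9 -13.7  10.7]
2 [ 33.  -10.8  13.2]
3 [32.8 -7.8 15.7]
4 [32.2 -4.8 18. ]
5 [31.2 -1.8 20.2]
6 [29.8  1.2 22.2]
7 [28.1  4.1 24. ]
8 [26.   6.9 25.6]
9 [23.6  9.6 27. ]
```

{"op": "apply_moves", "data": {"moves": [{"jaw": 0.47,"offset": [32.3,-16.5,8.1],"rot": [1.62,3.77,-4.46]},{"jaw": 0.47,"offset": [32.9,-13.7,10.7],"rot": [1.62,3.77,-4.46]},{"jaw": 0.47,"offset": [33,-10.8,13.2],"rot": [1.62,3.77,-4.46]},{"jaw": 0.47,"offset": [32.8,-7.8,15.7],"rot": [1.62,3.77,-4.46]},{"jaw": 0.47,"offset": [32.2,-4.8,18],"rot": [1.62,3.77,-4.46]}]}}

```text
time_s: 1.72
eef_pos: [0.3614, -0.3714, 0.1906]
eef_rot: [-0.105, 0.897, 0.405, 0.144]
wrist_force: [0.2, -0.8, -1.2]
opening: 0.469
grasp_force: 0.0
```

{"op": "apply_moves", "data": {"moves": [{"jaw": 0.47,"offset": [31.2,-1.8,20.2],"rot": [1.62,3.77,-4.46]},{"jaw": 0.47,"offset": [29.8,1.2,22.2],"rot": [1.62,3.77,-4.46]},{"jaw": 0.47,"offset": [28.1,4.1,24],"rot": [1.62,3.77,-4.46]},{"jaw": 0.47,"offset": [26,6.9,25.6],"rot": [1.62,3.77,-4.46]},{"jaw": 0.47,"offset": [23.6,9.6,27],"rot": [1.62,3.77,-4.46]}]}}

```text
time_s: 2.35
eef_pos: [0.4706, -0.2268, 0.1498]
eef_rot: [-0.202, 0.757, 0.556, 0.276]
wrist_force: [-0.4, -0.8, 0.2]
opening: 0.466
grasp_force: 0.0
```

```bash
python3 - <<'E'
from h import *
np.set_printoptions(precision=3,suppress=True)
p,R,o=cur();print(p,R.as_matrix(),o["opening"],o["wrist_force"],o["q"],o["time_s"])
c=np.array([.509,-.1035])
h=np.arctan2(*(BAY-c)[::-1]);u=np.array([np.cos(h),np.sin(h)])
s=plan([*(c-u*.10),.04],Rlean(h,np.radians(40)),5)
plan([*(c-u*.085),.007],Rlean(h,np.radians(40)),5,([*(c-u*.10),.04],Rlean(h,np.radians(40))))
E
```

```text
[ 0.471 -0.227  0.15 ] [[ 0.228  0.954  0.193]
 [ 0.731 -0.299  0.614]
 [ 0.643  0.002 -0.766]] 0.46599093757905136 [-0.441 -0.815  0.22 ] [-1.003  0.393  1.685  0.515  1.561 -0.839] 2.35
rot/row [-0.   -0.01  0.03]
0 [-9.7 -0.1 20.6]
1 [-9.7 -0.1 20.6]
2 [-9.7 -0.1 20.6]
3 [-9.6 -0.1 20.6]
4 [-9.6 -0.1 20.6]
rot/row [0. 0. 0.]
0 [-1.9  0.   7. ]
1 [-1.9  0.   7. ]
2 [-1.9  0.   7. ]
3 [-1.9  0.   7. ]
4 [-1.9  0.   7. ]
```

{"op": "apply_moves", "data": {"moves": [{"jaw": 0.47,"offset": [-9.7,0,20.6],"rot": [0,0,0]},{"jaw": 0.47,"offset": [-9.7,0,20.6],"rot": [0,0,0]},{"jaw": 0.47,"offset": [-9.7,0,20.6],"rot": [0,0,0]},{"jaw": 0.47,"offset": [-9.7,0,20.6],"rot": [0,0,0]},{"jaw": 0.47,"offset": [-9.7,0,20.6],"rot": [0,0,0]}]}}

```text
time_s: 2.98
eef_pos: [0.4789, -0.1999, 0.0391]
eef_rot: [-0.202, 0.758, 0.556, 0.275]
wrist_force: [0.3, 0.2, 0.1]
opening: 0.471
grasp_force: 0.0
```

{"op": "apply_moves", "data": {"moves": [{"jaw": 0.47,"offset": [-1.9,0,7],"rot": [0,0,0]},{"jaw": 0.47,"offset": [-1.9,0,7],"rot": [0,0,0]},{"jaw": 0.47,"offset": [-1.9,0,7],"rot": [0,0,0]},{"jaw": 0.47,"offset": [-1.9,0,7],"rot": [0,0,0]},{"jaw": 0.47,"offset": [-1.9,0,7],"rot": [0,0,0]}]}}

```text
time_s: 3.6
eef_pos: [0.4834, -0.1854, 0.0067]
eef_rot: [-0.202, 0.758, 0.556, 0.276]
wrist_force: [-0.8, -0.5, -0.1]
opening: 0.469
grasp_force: 0.0
```

```bash
python3 - <<'E'
from h import *
np.set_printoptions(precision=4,suppress=True)
p,R,o=cur();print(p,o["opening"],o["wrist_force"],o["q"])
a=[]
for c in ("wrist","side"):
    im,d=ctrl.camera(c); a.append(im)
    if c=="side":
        r=ctrl.outline_of(c,"candlestick_red"); print(r[0]["score"],r[0]["position"])
save("v1.png",np.vstack([a[0],np.zeros((0,640,3),np.uint8)])); save("v1s.png",cv2.resize(a[1][120:290,230:490],(780,510)))
c=np.array([.509,-.1035]);h=np.arctan2(*(BAY-c)[::-1]);u=np.array([np.cos(h),np.sin(h)])
print((c-p[:2])@u,(c-p[:2])@[-u[1],u[0]]) 
E
```

```text
[ 0.4834 -0.1854  0.0067] 0.46949948914479134 [-0.7751 -0.4811 -0.1035] [-0.9431  0.6061  1.7438  0.5654  1.3002 -0.936 ]
0.65 [351.6, 204.0]
0.08577881173806236 0.0003019492609305908
```

View pics/v1.png

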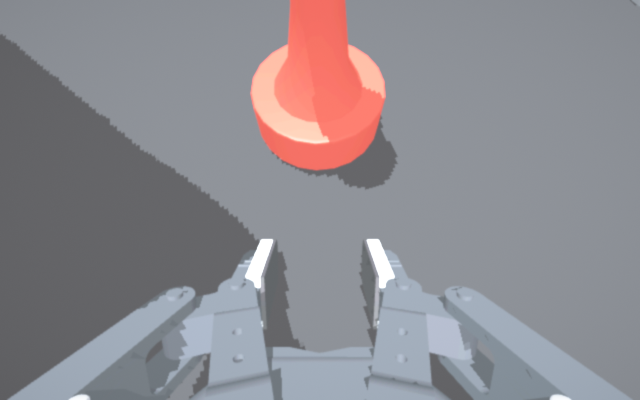

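View pics/v1s.png

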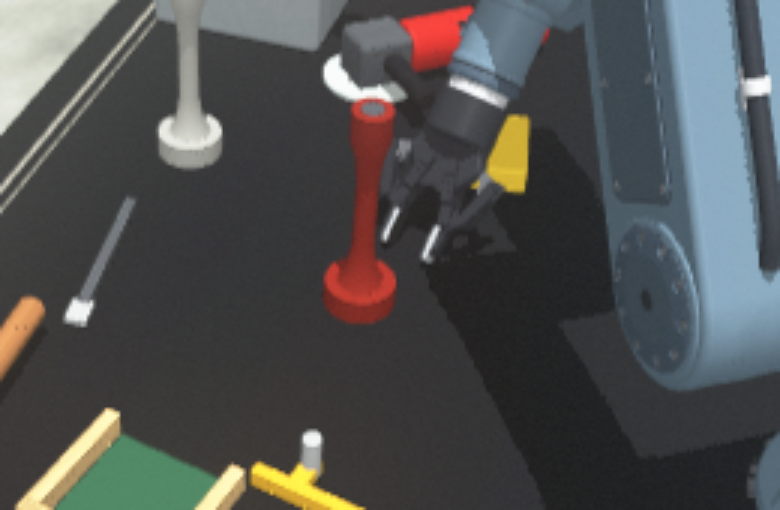

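The wrist view shows the foot centred at column 319, between the fingertips at 265 and 377. The side view shows the leaning gripper clear of the shaft. Start the push.

{"op": "apply_moves", "data": {"moves": [{"jaw": 0.47,"offset": [7.66,0,6.43],"rot": [0,0,0]},{"jaw": 0.47,"offset": [7.66,0,6.43],"rot": [0,0,0]},{"jaw": 0.47,"offset": [7.66,0,6.43],"rot": [0,0,0]},{"jaw": 0.47,"offset": [6.13,0,5.14],"rot": [0,0,0]},{"jaw": 0.47,"offset": [4.6,0,3.86],"rot": [0,0,0]}]}}

```text
time_s: 4.38
eef_pos: [0.4966, -0.1426, 0.0068]
eef_rot: [-0.202, 0.758, 0.556, 0.276]
wrist_force: [-0.6, 0.8, -0.3]
opening: 0.469
grasp_force: 0.0
```

{"op": "apply_moves", "data": {"moves": [{"jaw": 0.47,"offset": [6.13,0,5.14],"rot": [0,0,0]},{"jaw": 0.47,"offset": [6.13,0,5.14],"rot": [0,0,0]},{"jaw": 0.47,"offset": [6.13,0,5.14],"rot": [0,0,0]},{"jaw": 0.47,"offset": [6.13,0,5.14],"rot": [0,0,0]},{"jaw": 0.47,"offset": [6.13,0,5.14],"rot": [0,0,0]}]}}

```text
time_s: 5.0
eef_pos: [0.5088, -0.1049, 0.0068]
eef_rot: [-0.202, 0.758, 0.556, 0.276]
wrist_force: [-0.9, -4.2, 0.8]
opening: 0.47
grasp_force: 1.9
```

```bash
cat > look.py <<'E'
from h import *
np.set_printoptions(precision=4,suppress=True)
p,R,o=cur(); print("tcp",p,"bay",tob(p),"F",o["wrist_force"],o["opening"],"zdir",R.as_matrix()[:,2])
from scipy.optimize import minimize
for c in ("side","scene"):
    im,d=ctrl.camera(c); r=ctrl.outline_of(c,"candlestick_red")
    if not r: print(c,"none"); continue
    A=pts(c,r[0]["region"],d); t=np.array(ctrl.camera_params(c)["cam_to_world"])[:2,3]
    for lo,hi,rad in((.006,.026,.036),(.1,.19,.011),(.202,.225,.020)):
        Q=A[(A[:,2]>lo)&(A[:,2]<hi)][:,:2]
        if len(Q)<10: continue
        m=np.median(Q,0);u=(m-t)/np.linalg.norm(m-t)
        x=minimize(lambda x:np.minimum(abs(np.hypot(*(Q-x).T)-rad),.01).mean(),m+u*rad*.7,method="Nelder-Mead").x
        print(c,round(r[0]["score"],2),lo,len(Q),x,"bay",tob(x),"ahead of tcp",np.hypot(*(x-p[:2])),"heading off",np.degrees(np.arctan2(*(x-p[:2])[::-1])))
E
python3 look.py
```

```text
tcp [ 0.5088 -0.1049  0.0068] bay [-330.6423   42.3385] F [-0.8584 -4.1543  0.8133] 0.4702789897145323 zdir [ 0.1936  0.612  -0.7668]
side 0.74 0.006 128 [ 0.5199 -0.0729] bay [-297.1644   37.0619] ahead of tcp 0.03389125853702919 heading off 70.84306659880349
side 0.74 0.1 207 [ 0.5194 -0.0715] bay [-295.8722   37.8333] ahead of tcp 0.035060821822303974 heading off 72.41741798995697
side 0.74 0.202 100 [ 0.5201 -0.0721] bay [-296.3875   37.0068] ahead of tcp 0.03466732497112302 heading off 70.95306002747547
scene 0.9 0.006 93 [ 0.5185 -0.0715] bay [-296.0263   38.6937] ahead of tcp 0.034807416995678936 heading off 73.78935742410545
scene 0.9 0.1 129 [ 0.5199 -0.0716] bay [-295.8945   37.3413] ahead of tcp 0.03510536308262558 heading off 71.6163485743264
scene 0.9 0.202 73 [ 0.5193 -0.0713] bay [-295.6715   37.9391] ahead of tcp 0.03524646503339006 heading off 72.62987682248496
```

{"op": "apply_moves", "data": {"moves": [{"jaw": 0.47,"offset": [7.66,0,6.43],"rot": [0,0,0]},{"jaw": 0.47,"offset": [7.66,0,6.43],"rot": [0,0,0]},{"jaw": 0.47,"offset": [7.66,0,6.43],"rot": [0,0,0]},{"jaw": 0.47,"offset": [7.66,0,6.43],"rot": [0,0,0]},{"jaw": 0.47,"offset": [7.66,0,6.43],"rot": [0,0,0]}]}}

```text
time_s: 5.82
eef_pos: [0.5237, -0.0568, 0.0067]
eef_rot: [-0.202, 0.758, 0.556, 0.276]
wrist_force: [-1.9, -4.4, 0.4]
opening: 0.468
grasp_force: 1.9
```

{"op": "apply_moves", "data": {"moves": [{"jaw": 0.47,"offset": [7.66,0,6.43],"rot": [0,0,0]},{"jaw": 0.47,"offset": [7.66,0,6.43],"rot": [0,0,0]},{"jaw": 0.47,"offset": [7.66,0,6.43],"rot": [0,0,0]},{"jaw": 0.47,"offset": [7.66,0,6.43],"rot": [0,0,0]},{"jaw": 0.47,"offset": [7.66,0,6.43],"rot": [0,0,0]}]}}

```text
time_s: 6.45
eef_pos: [0.5388, -0.0093, 0.0067]
eef_rot: [-0.202, 0.758, 0.556, 0.276]
wrist_force: [-1.5, -3.1, 0.2]
opening: 0.471
grasp_force: 2.0
```

{"op": "apply_moves", "data": {"moves": [{"jaw": 0.47,"offset": [7.66,0,6.43],"rot": [0,0,0]},{"jaw": 0.47,"offset": [7.66,0,6.43],"rot": [0,0,0]},{"jaw": 0.47,"offset": [7.66,0,6.43],"rot": [0,0,0]},{"jaw": 0.47,"offset": [7.66,0,6.43],"rot": [0,0,0]},{"jaw": 0.47,"offset": [7.66,0,6.43],"rot": [0,0,0]}]}}

```text
time_s: 7.08
eef_pos: [0.5539, 0.0384, 0.0067]
eef_rot: [-0.202, 0.758, 0.556, 0.276]
wrist_force: [-2.4, -4.4, 1.5]
opening: 0.469
grasp_force: 2.2
```

```bash
python3 look.py
```

```text
tcp [0.5539 0.0384 0.0067] bay [-181.5537   23.3212] F [-2.4454 -4.4001  1.4975] 0.46869175848368466 zdir [ 0.1935  0.6124 -0.7665]
side 0.81 0.006 133 [0.5653 0.07  ] bay [-148.4998   17.7189] ahead of tcp 0.0335252464839112 heading off 70.1803248825537
side 0.81 0.1 224 [0.5645 0.0718] bay [-146.8333   18.7962] ahead of tcp 0.03501402402467926 heading off 72.37465356335741
side 0.81 0.202 111 [0.5649 0.0708] bay [-147.8033   18.1697] ahead of tcp 0.03414124616046289 heading off 71.12152560450222
scene 0.89 0.006 94 [0.5635 0.072 ] bay [-146.8115   19.8594] ahead of tcp 0.034914228428357466 heading off 74.10972629641107
scene 0.89 0.1 136 [0.5655 0.0715] bay [-146.9564   17.7987] ahead of tcp 0.0350352604556503 heading off 70.7308615445834
scene 0.89 0.202 75 [0.5646 0.0718] bay [-146.8633   18.6864] ahead of tcp 0.03499864948034542 heading off 72.19011558123034
```

{"op": "apply_moves", "data": {"moves": [{"jaw": 0.47,"offset": [7.66,0,6.43],"rot": [0,0,0]},{"jaw": 0.47,"offset": [7.66,0,6.43],"rot": [0,0,0]},{"jaw": 0.47,"offset": [7.66,0,6.43],"rot": [0,0,0]},{"jaw": 0.47,"offset": [7.66,0,6.43],"rot": [0,0,0]},{"jaw": 0.47,"offset": [7.66,0,6.43],"rot": [0,0,0]}]}}

```text
time_s: 7.9
eef_pos: [0.5688, 0.0863, 0.0065]
eef_rot: [-0.202, 0.758, 0.556, 0.275]
wrist_force: [-1.4, -2.8, -0.2]
opening: 0.472
grasp_force: 1.7
```

{"op": "apply_moves", "data": {"moves": [{"jaw": 0.47,"offset": [7.66,0,6.43],"rot": [0,0,0]},{"jaw": 0.47,"offset": [7.66,0,6.43],"rot": [0,0,0]},{"jaw": 0.47,"offset": [7.66,0,6.43],"rot": [0,0,0]},{"jaw": 0.47,"offset": [7.66,0,6.43],"rot": [0,0,0]},{"jaw": 0.47,"offset": [7.66,0,6.43],"rot": [0,0,0]}]}}

```text
time_s: 8.52
eef_pos: [0.584, 0.1339, 0.0065]
eef_rot: [-0.202, 0.758, 0.556, 0.276]
wrist_force: [-0.8, -3.4, -0.5]
opening: 0.472
grasp_force: 1.7
```

{"op": "apply_moves", "data": {"moves": [{"jaw": 0.47,"offset": [7.66,0,6.43],"rot": [0,0,0]},{"jaw": 0.47,"offset": [7.66,0,6.43],"rot": [0,0,0]},{"jaw": 0.47,"offset": [7.66,0,6.43],"rot": [0,0,0]},{"jaw": 0.47,"offset": [7.66,0,6.43],"rot": [0,0,0]},{"jaw": 0.47,"offset": [7.66,0,6.43],"rot": [0,0,0]}]}}

```text
time_s: 9.15
eef_pos: [0.599, 0.1815, 0.0065]
eef_rot: [-0.202, 0.758, 0.556, 0.276]
wrist_force: [-1.4, -4.1, -0.6]
opening: 0.469
grasp_force: 1.8
```

```bash
python3 look.py; python3 - <<'E'
from h import *
im,d=ctrl.camera("scene"); a=im[120:240,320:480]; im,d=ctrl.camera("side"); b=im[160:330,210:410]
save("in.png",np.hstack([cv2.resize(a,(400,300)),cv2.resize(b,(400,300))]))
E
```

```text
tcp [0.599  0.1815 0.0065] bay [-32.7535   4.2475] F [-1.3666 -4.1476 -0.5909] 0.4689650725748754 zdir [ 0.1934  0.6123 -0.7666]
side 0.83 0.006 150 [0.6102 0.2131] bay [ 0.3268 -1.2076] ahead of tcp 0.033527013898472215 heading off 70.43580142632882
side 0.83 0.1 237 [0.6097 0.2148] bay [ 1.8547 -0.335 ] ahead of tcp 0.034910226254638944 heading off 72.2572748366335
side 0.83 0.202 128 [0.6101 0.2139] bay [ 1.0642 -0.9555] ahead of tcp 0.03421561721270669 heading off 71.05335504594106
scene 0.58 0.006 99 [0.6092 0.2151] bay [2.0536 0.1872] ahead of tcp 0.035043040927371066 heading off 73.14640091173686
scene 0.58 0.1 141 [0.6103 0.2146] bay [ 1.8337 -0.9783] ahead of tcp 0.034979739481402324 heading off 71.20803692307523
scene 0.58 0.202 65 [0.6095 0.2154] bay [ 2.4281 -0.0621] ahead of tcp 0.035444532200267144 heading off 72.81621626997946
```

View pics/in.png

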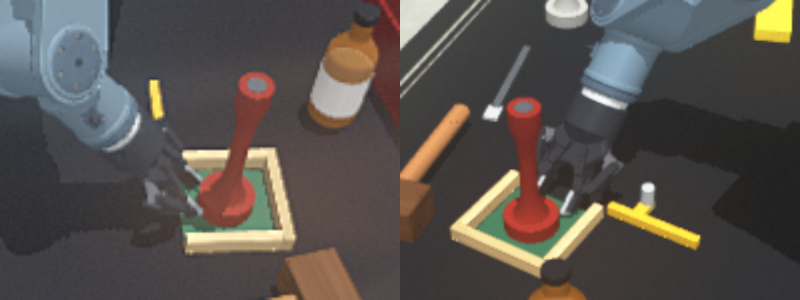

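The red candlestick stands centred inside the bay, foot at about (225,195) in the left half of the view, with the fingers behind it. I retreat along the push line.

{"op": "apply_moves", "data": {"moves": [{"jaw": 0.47,"offset": [-6,0,-5],"rot": [0,0,0]},{"jaw": 0.47,"offset": [-12,0,-10],"rot": [0,0,0]},{"jaw": 0.47,"offset": [-16,0,-13.4],"rot": [0,0,0]},{"jaw": 0.47,"offset": [-16,0,-13.4],"rot": [0,0,0]},{"jaw": 0.47,"offset": [-16,0,-13.4],"rot": [0,0,0]}]}}

```text
time_s: 10.07
eef_pos: [0.5725, 0.0971, 0.0064]
eef_rot: [-0.202, 0.758, 0.555, 0.276]
wrist_force: [-0.3, -0.1, -0.3]
opening: 0.469
grasp_force: 0.0
```

{"op": "apply_moves", "data": {"moves": [{"jaw": 0.47,"offset": [-16,0,-13.4],"rot": [0,0,0]},{"jaw": 0.47,"offset": [-16,0,-13.4],"rot": [0,0,0]},{"jaw": 0.47,"offset": [-16,0,-13.4],"rot": [0,0,0]},{"jaw": 0.47,"offset": [-10,0,-8.4],"rot": [0,0,0]},{"jaw": 0.47,"offset": [0,0,0],"rot": [0,0,0]}]}}

```text
time_s: 10.7
eef_pos: [0.5503, 0.0254, 0.0065]
eef_rot: [-0.202, 0.759, 0.555, 0.276]
wrist_force: [0.6, 0.8, 0.5]
opening: 0.467
grasp_force: 0.0
```

```bash
python3 look.py; python3 - <<'E'
from h import *
R=Rlean(BY,np.radians(40))
s=([*w(-185,175)],)
a=[*w(-190,172),.09]; b=[*w(-92,172),.028]
s=plan(a,R,5); plan(b,R,5,s if 0 else (a,R)); print(a,b)
E
```

```text
tcp [0.5503 0.0254 0.0065] bay [-195.0697   24.5943] F [0.6212 0.7838 0.4964] 0.46719882899161813 zdir [ 0.1949  0.6119 -0.7666]
side 0.83 0.006 142 [0.6101 0.2149] bay [ 2.0298 -0.7988] ahead of tcp 0.198728555126099 heading off 72.45877970423032
side 0.83 0.1 241 [0.6097 0.2163] bay [ 3.3222 -0.0751] ahead of tcp 0.19991982430601662 heading off 72.7118218061445
side 0.83 0.202 128 [0.6104 0.2151] bay [ 2.3347 -1.0392] ahead of tcp 0.19906170412898083 heading off 72.40138955021605
scene 0.78 0.006 114 [0.6094 0.215 ] bay [ 1.9979 -0.0588] ahead of tcp 0.1986036419332868 heading off 72.66934108648829
scene 0.78 0.1 141 [0.6106 0.2144] bay [ 1.7156 -1.3485] ahead of tcp 0.19848799168191578 heading off 72.28983510644902
scene 0.78 0.202 76 [0.6101 0.2147] bay [ 1.8904 -0.7381] ahead of tcp 0.19858247997663964 heading off 72.47101831127249
rot/row [ 0.93  0.01 -1.12]
0 [  8.4 -29.2 -14.8]
1 [  8.9 -29.3 -14.3]
2 [  9.5 -29.3 -13.8]
3 [ 10.1 -29.4 -13.4]
4 [ 10.7 -29.4 -12.9]
rot/row [0. 0. 0.]
0 [ 7.  -0.  22.1]
1 [ 7.  -0.  22.1]
2 [ 7.  -0.  22.1]
3 [ 7.  -0.  22.1]
4 [ 7.  -0.  22.1]
[np.float64(0.40607225476856956), np.float64(0.056461409820812374), 0.09] [np.float64(0.4234265593198887), np.float64(0.1529125794017981), 0.028]
```

{"op": "apply_moves", "data": {"moves": [{"jaw": 0,"offset": [8.4,-29.2,-14.8],"rot": [0.93,0,-1.12]},{"jaw": 0,"offset": [8.9,-29.3,-14.3],"rot": [0.93,0,-1.12]},{"jaw": 0,"offset": [9.5,-29.3,-13.8],"rot": [0.93,0,-1.12]},{"jaw": 0,"offset": [10.1,-29.4,-13.4],"rot": [0.93,0,-1.12]},{"jaw": 0,"offset": [10.7,-29.4,-12.9],"rot": [0.93,0,-1.12]}]}}

```text
time_s: 11.52
eef_pos: [0.4052, 0.0568, 0.0905]
eef_rot: [-0.219, 0.721, 0.603, 0.262]
wrist_force: [0.5, 0.1, 0.3]
opening: -0.001
grasp_force: 0.0
```

{"op": "apply_moves", "data": {"moves": [{"jaw": 0,"offset": [7,0,22.1],"rot": [0,0,0]},{"jaw": 0,"offset": [7,0,22.1],"rot": [0,0,0]},{"jaw": 0,"offset": [7,0,22.1],"rot": [0,0,0]},{"jaw": 0,"offset": [7,0,22.1],"rot": [0,0,0]},{"jaw": 0,"offset": [0,0,0],"rot": [0,0,0]}]}}

```text
time_s: 12.15
eef_pos: [0.4188, 0.1348, 0.0397]
eef_rot: [-0.22, 0.72, 0.604, 0.262]
wrist_force: [-0.8, 0.6, 0.3]
opening: -0.002
grasp_force: 0.0
```

```bash
python3 - <<'E'
from h import *
p,R,o=cur(); print(p,tob(p),o["wrist_force"],o["opening"],np.round(o["q"],2))
plan([*w(-92,172),.028],Rlean(BY,np.radians(40)),1)
im,d=ctrl.camera("wrist"); im2,d=ctrl.camera("side")
save("g1.png",np.hstack([cv2.resize(im,(480,300)),cv2.resize(im2[180:330,240:400],(320,300))]))
E
```

```text
[0.41876315 0.13476644 0.03966404] [-110.68517001  173.376301  ] [-0.79503955  0.60293052  0.34687813] -0.0015369660195296432 [-0.48  0.26  2.2   0.77  1.08 -0.82]
rot/row [-0.16  0.01  0.06]
0 [ 6.8  1.4 20.9]
```

View pics/g1.png

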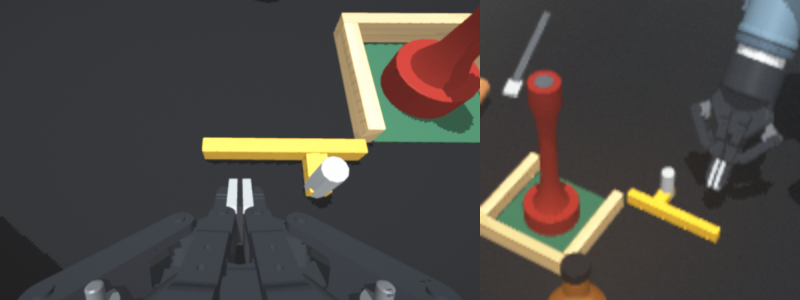

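The wrist view shows the shut fingertips at about (240,180) and the post at (328,178) to their right, with the bar lying ahead. I lower and push along +tool y.

{"op": "apply_moves", "data": {"moves": [{"jaw": 0,"offset": [4.5,0,11.5],"rot": [0,0,0]},{"jaw": 0,"offset": [4.5,0,11.5],"rot": [0,0,0]},{"jaw": 0,"offset": [0,10,0],"rot": [0,0,0]},{"jaw": 0,"offset": [0,10,0],"rot": [0,0,0]},{"jaw": 0,"offset": [0,10,0],"rot": [0,0,0]}]}}

```text
time_s: 12.88
eef_pos: [0.4548, 0.1484, 0.0285]
eef_rot: [-0.218, 0.721, 0.603, 0.263]
wrist_force: [-0.8, 0.6, 0.2]
opening: 0.0
grasp_force: 0.0
```

{"op": "apply_moves", "data": {"moves": [{"jaw": 0,"offset": [0,10,0],"rot": [0,0,0]},{"jaw": 0,"offset": [0,10,0],"rot": [0,0,0]},{"jaw": 0,"offset": [0,10,0],"rot": [0,0,0]},{"jaw": 0,"offset": [0,10,0],"rot": [0,0,0]},{"jaw": 0,"offset": [0,10,0],"rot": [0,0,0]}]}}

```text
time_s: 13.5
eef_pos: [0.5033, 0.1399, 0.0283]
eef_rot: [-0.219, 0.721, 0.603, 0.262]
wrist_force: [-2.4, -1.6, 1.1]
opening: -0.0
grasp_force: 0.9
```

```bash
cat > gate.py <<'E'
from h import *
p,R,o=cur(); print(p,tob(p),np.round(o["wrist_force"],2))
for c in ("scene","side"):
    im,d=ctrl.camera(c); A=pts(c,np.ones(d.shape,bool),d); b=(A[:,:2]-BAY)*1000; q=np.c_[b@bx,b@by]
    rgb=im[d>0].astype(int) if 1 else 0
    yel=(rgb[:,0]>130)&(rgb[:,1]>100)&(rgb[:,2]<70)&(A[:,2]<.03)&(q[:,0]>-84)&(q[:,0]<-58)&(abs(q[:,1])<230)
    print(c,"bar y range",yel.sum(),np.percentile(q[yel],[1,99],axis=0).round(1) if yel.sum()>5 else None)
    m=(A[:,2]>.044)&(A[:,2]<.054)&(q[:,0]>-125)&(q[:,0]<-82)&(abs(q[:,1])<160)
    for r in ctrl.outline_of(c,"gate_post")[:1]: print("  net",round(r["score"],2),r["position"])
E
python3 gate.py
```

```text
[0.5033005  0.13988047 0.02829968] [-90.68169402  91.08063382] [-2.41 -1.57  1.08]
scene bar y range 29 [[-83.   26.9]
 [-58.5 136.1]]
  net 0.55 [382.4, 184.0]
side bar y range 223 [[-82.1  24.9]
 [-59.4 156.2]]
  net 0.85 [317.1, 275.0]
```

{"op": "apply_moves", "data": {"moves": [{"jaw": 0,"offset": [0,10,0],"rot": [0,0,0]},{"jaw": 0,"offset": [0,10,0],"rot": [0,0,0]},{"jaw": 0,"offset": [0,10,0],"rot": [0,0,0]},{"jaw": 0,"offset": [0,10,0],"rot": [0,0,0]},{"jaw": 0,"offset": [0,10,0],"rot": [0,0,0]}]}}

```text
time_s: 14.32
eef_pos: [0.5526, 0.131, 0.0283]
eef_rot: [-0.219, 0.721, 0.603, 0.262]
wrist_force: [-1.7, 0.6, -1.8]
opening: -0.002
grasp_force: 0.9
```

{"op": "apply_moves", "data": {"moves": [{"jaw": 0,"offset": [0,10,0],"rot": [0,0,0]},{"jaw": 0,"offset": [0,10,0],"rot": [0,0,0]},{"jaw": 0,"offset": [0,8,0],"rot": [0,0,0]},{"jaw": 0,"offset": [0,4,0],"rot": [0,0,0]},{"jaw": 0,"offset": [0,2,0],"rot": [0,0,0]}]}}

```text
time_s: 14.95
eef_pos: [0.5857, 0.125, 0.0285]
eef_rot: [-0.219, 0.721, 0.603, 0.262]
wrist_force: [-1.2, -1.2, -0.2]
opening: -0.0
grasp_force: 0.8
```

```bash
python3 gate.py; python3 look.py
```

```text
[0.58567374 0.12496316 0.02854313] [-90.77619816   7.36762542] [-1.22 -1.22 -0.21]
scene bar y range 39 [[-82.4 -57.2]
 [-58.2  57.7]]
side bar y range 168 [[-81.2 -33.8]
 [-60.2  74.6]]
  net 0.57 [292.2, 267.5]
tcp [0.5857 0.1251 0.0287] bay [-90.6514   7.3584] F [-0.1951  0.5382  0.2625] 0.001574015839506664 zdir [ 0.1155  0.6318 -0.7665]
side 0.88 0.006 163 [0.6103 0.2148] bay [ 2.0257 -0.9795] ahead of tcp 0.09305140919013881 heading off 74.65905659479304
side 0.88 0.1 237 [0.6096 0.2164] bay [ 3.4431 -0.0127] ahead of tcp 0.09438279134346253 heading off 75.32073397057958
side 0.88 0.202 128 [0.6103 0.2154] bay [ 2.6047 -0.8999] ahead of tcp 0.09362107570547244 heading off 74.73936763543071
scene 0.6 0.006 124 [0.6092 0.215 ] bay [2.0494 0.1847] ahead of tcp 0.092977930612024 heading off 75.37492896492193
scene 0.6 0.1 141 [0.6106 0.2147] bay [ 1.9537 -1.2727] ahead of tcp 0.09300642178765361 heading off 74.47518220121624
scene 0.6 0.202 77 [0.6093 0.2149] bay [1.8837 0.0089] ahead of tcp 0.0928264600578668 heading off 75.25882461304963
```

Not at the stop yet, with about 7 mm left. I continue in small steps and watch the force.

{"op": "apply_moves", "data": {"moves": [{"jaw": 0,"offset": [0,2,0],"rot": [0,0,0]},{"jaw": 0,"offset": [0,1.5,0],"rot": [0,0,0]},{"jaw": 0,"offset": [0,1,0],"rot": [0,0,0]},{"jaw": 0,"offset": [0,0.5,0],"rot": [0,0,0]},{"jaw": 0,"offset": [0,0,0],"rot": [0,0,0]}]}}

```text
time_s: 15.98
eef_pos: [0.5904, 0.1242, 0.0285]
eef_rot: [-0.219, 0.721, 0.603, 0.262]
wrist_force: [-1.4, -0.3, 1.2]
opening: -0.003
grasp_force: 0.5
```

{"op": "apply_moves", "data": {"moves": [{"jaw": 0,"offset": [0,0.5,0],"rot": [0,0,0]},{"jaw": 0,"offset": [0,0.5,0],"rot": [0,0,0]},{"jaw": 0,"offset": [0,0.5,0],"rot": [0,0,0]},{"jaw": 0,"offset": [0,0.5,0],"rot": [0,0,0]},{"jaw": 0,"offset": [0,0,0],"rot": [0,0,0]}]}}

```text
time_s: 16.6
eef_pos: [0.5924, 0.1239, 0.0285]
eef_rot: [-0.219, 0.721, 0.603, 0.262]
wrist_force: [-1.4, 0.4, 1.1]
opening: 0.002
grasp_force: 0.6
```

{"op": "apply_moves", "data": {"moves": [{"jaw": 0,"offset": [0,0.5,0],"rot": [0,0,0]},{"jaw": 0,"offset": [0,0.5,0],"rot": [0,0,0]},{"jaw": 0,"offset": [0,0.5,0],"rot": [0,0,0]},{"jaw": 0,"offset": [0,0.5,0],"rot": [0,0,0]},{"jaw": 0,"offset": [0,0,0],"rot": [0,0,0]}]}}

```text
time_s: 17.23
eef_pos: [0.5943, 0.1235, 0.0285]
eef_rot: [-0.219, 0.721, 0.603, 0.262]
wrist_force: [-0.8, 0.9, 1.3]
opening: -0.003
grasp_force: 0.6
```

```bash
python3 gate.py
```

```text
[0.59433402 0.12348836 0.02845955] [-90.694089    -1.41695382] [-0.84  0.9   1.34]
scene bar y range 46 [[-83.6 -66.2]
 [-58.1  63.8]]
  net 0.66 [388.8, 207.0]
side bar y range 141 [[-80.2 -33.6]
 [-60.5  65.2]]
  net 0.7 [289.4, 262.3]
```

{"op": "apply_moves", "data": {"moves": [{"jaw": 0,"offset": [0,0.5,0],"rot": [0,0,0]},{"jaw": 0,"offset": [0,0.5,0],"rot": [0,0,0]},{"jaw": 0,"offset": [0,0.5,0],"rot": [0,0,0]},{"jaw": 0,"offset": [0,0.5,0],"rot": [0,0,0]},{"jaw": 0,"offset": [0,0,0],"rot": [0,0,0]}]}}

```text
time_s: 18.05
eef_pos: [0.5953, 0.1234, 0.0284]
eef_rot: [-0.22, 0.721, 0.603, 0.262]
wrist_force: [-6.0, -1.9, 4.5]
opening: 0.0
grasp_force: 3.0
```

The force rose to about 7 N and motion stalled, so the bar is at its end stop. I back off sideways first, then away.

{"op": "apply_moves", "data": {"moves": [{"jaw": 0,"offset": [0,-4,0],"rot": [0,0,0]},{"jaw": 0,"offset": [0,-10,0],"rot": [0,0,0]},{"jaw": 0,"offset": [0,-10,0],"rot": [0,0,0]},{"jaw": 0,"offset": [0,-5,-20],"rot": [0,0,0]},{"jaw": 0,"offset": [0,0,-30],"rot": [0,0,0]}]}}

```text
time_s: 18.68
eef_pos: [0.56, 0.0974, 0.0664]
eef_rot: [-0.22, 0.721, 0.603, 0.262]
wrist_force: [0.3, 0.6, 0.5]
opening: 0.001
grasp_force: 0.0
```

{"op": "apply_moves", "data": {"moves": [{"jaw": 0,"offset": [0,0,-30],"rot": [0,0,0]},{"jaw": 0,"offset": [0,0,-30],"rot": [0,0,0]},{"jaw": 0,"offset": [0,0,-30],"rot": [0,0,0]},{"jaw": 0,"offset": [0,0,-15],"rot": [0,0,0]},{"jaw": 0,"offset": [0,0,0],"rot": [0,0,0]}]}}

```text
time_s: 19.3
eef_pos: [0.5502, 0.0299, 0.1477]
eef_rot: [-0.218, 0.721, 0.603, 0.263]
wrist_force: [0.6, 0.2, 0.1]
opening: 0.003
grasp_force: 0.0
```

```bash
python3 gate.py; python3 look.py; python3 - <<'E'
from h import *
im,d=ctrl.camera("scene"); save("end.png",im); im,d=ctrl.camera("side"); save("end2.png",cv2.resize(im[150:350,200:440],(720,600)))
E
```

```text
[0.55017903 0.02988458 0.1477183 ] [-190.63769155   25.46439275] [0.61 0.25 0.06]
scene bar y range 44 [[-82.5 -67.1]
 [-58.2  53.9]]
  net 0.66 [220.3, 189.4]
side bar y range 144 [[-81.6 -33.6]
 [-60.5  64.5]]
  net 0.91 [288.7, 261.9]
tcp [0.5492 0.0314 0.1463] bay [-189.3461   26.6958] F [ 0.1717  0.8288 -0.1862] -0.000517451165679336 zdir [ 0.1129  0.6327 -0.7661]
side 0.6 0.006 286 [0.5761 0.1203] bay [-97.0549  15.9568] ahead of tcp 0.09291392323087785 heading off 73.16288523181272
scene 0.74 0.006 106 [0.6095 0.2154] bay [ 2.4411 -0.0298] ahead of tcp 0.19364035039381247 heading off 71.86688565756825
scene 0.74 0.1 125 [0.6105 0.2142] bay [ 1.4641 -1.2487] ahead of tcp 0.19284558773991864 heading off 71.46815245639924
scene 0.74 0.202 76 [0.6099 0.2151] bay [ 2.1829 -0.5458] ahead of tcp 0.19345659419685593 heading off 71.70499450239879
```

View pics/end.png

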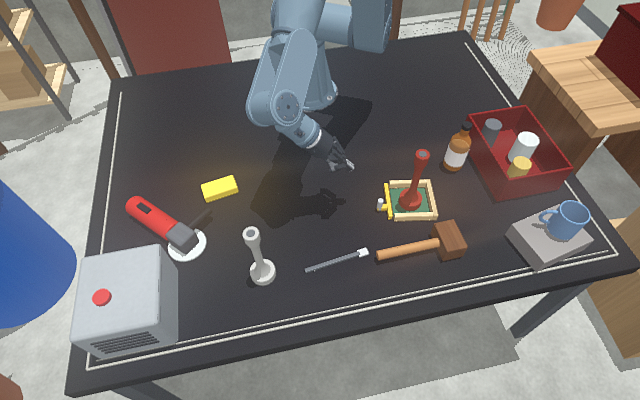

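View pics/end2.png

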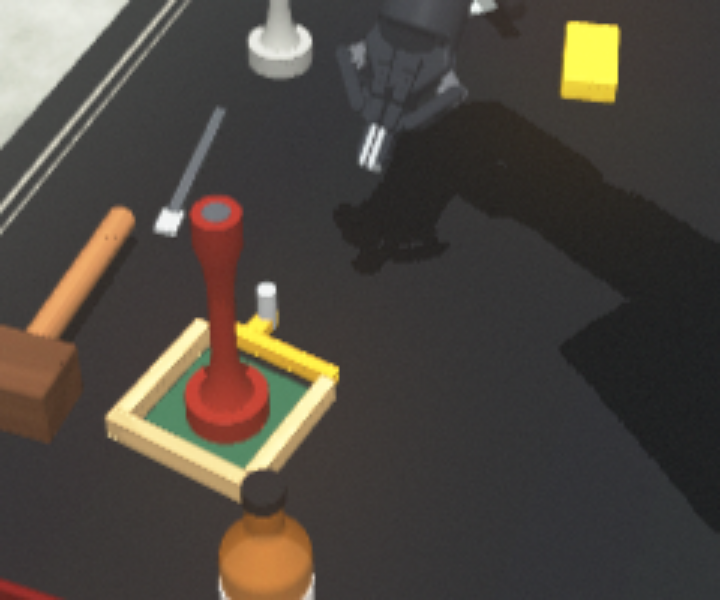

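The scene picture shows the candlestick upright in the bay at (412,200), the bar across the mouth at (388,200), and everything else where it was. The arm is clear.

```bash
python3 -c "from bench import ctrl; print(ctrl.hand_in())"
```

```text
the job is handed in; nothing more can be done
None
```

The red candlestick stands upright and wholly inside the curing bay, the gate bar is fully across the mouth at its end stop, the arm has backed clear, and the job is handed in.

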